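# Hang the marble cup between its neighbours and seat the jar

## Task

The small aluminium cup with the wooden tab has been left standing in the jar's round seat on the tray. Hang it by its hook on the upper bar of the little wooden rail, in the gap between the two hanging cups and facing the same way as they do, without knocking them off or shoving them along; then stand the jar with the aluminium lid gently upright, not dropped, on the tray inside the emptied round seat. Never tip the jar over, and leave the dishes and dice where they are.

Things in the scene. Friction and masses are not known exactly. Their poses are not given: they have to be found in the camera images.
- cup_grip (a point): Grip point of the loose hooked cup, in its upright wooden tab, which is 10 mm thick (x), 16 mm wide (y) and 50 mm tall, from 98 to 148 mm above the cup's underside; this point is at 128 mm. At least 25 mm of free space is round the tab. Axes: z up, x from the hook towards the cup (cup's axis is 22.5 mm along +x from here). The hook's top is 30 mm below this point. Weighs 80 to 150 g.
- cup_hook (a point): Same cup: centre of the underside of the hook's top plate, which rests on the bar when hung; 95 mm above the cup's underside, 9 mm to -x of the tab's centre, 33 mm below point cup_grip. The hook is an upside-down U, open downwards, 15 mm wide inside along x (for a 10 mm bar), 14 mm wide in y; its tongue on the -x side reaches 23 mm down and flares outward.
- cup_mid (a point): Same cup: centre of the round aluminium cup itself (42 mm diameter, 45 mm tall, open top), 22.5 mm above its underside. Starts upright in the tray's round seat, within 9 mm of its centre, turned up to 0.6 rad either way from the tray axes. Its axes are those of cup_grip.
- rail_top (a point): Centre of the top face of the fixed wooden rail's upper bar, 125 mm above the shelf. The bar runs along this point's y, is 270 mm long, 10 mm thick (x) and 14 mm tall; a like bar lies directly below it, its top 62 mm above the shelf. z is up. Hung cups are on the +x side of the bars, straps against them, hooks over the top. The rail stands on posts at y = -128 and 128 mm. The gap to use is about y = 0, midway between the two hanging cups.
- round_mid (a point): Centre of the loose round hanging cup (42 mm diameter, 45 mm tall), hung on the rail at 50 to 55 mm to one side of its middle; its underside is 30 mm above the shelf. The same hook as the loose cup but no tab: its top is 3 mm above the bar.
- square_mid (a point): Centre of the cup part of the loose square hanging cup (42 x 42 x 45 mm), hung likewise at 50 to 55 mm to the other side of the rail's middle; two sticks stand in it, their tops about 109 mm above the shelf. Round and square may be either way about.
- seat (a point): Centre of the jar's seat: the tray's flat floor, 11 mm above the shelf, inside a raised black rubber ring 4 mm high, 72 mm inner and 80 mm outer diameter. The tray is fixed, 300 x 300 mm, rim 26 mm above the shelf; this point is 80 mm to -x and 60 mm to -y of the tray's centre (point axes are the tray's). Nothing else taller than 30 mm is within 100 mm of it.
- jar_mid (a point): Centre of the loose clear jar, half-way up: 90 mm tall, glass body 56 mm in diameter and 70 mm tall, with a closed aluminium lid 58 mm in diameter and 20 mm tall above it; marbles inside. It starts upright on the shelf on the -x side of the rail. Weighs 200 to 325 g.
- dish0_mid (a point): Centre of a white ceramic token dish, 68 mm diameter, 14 mm tall; lowest of a tower of three on the tray. Leave alone.
- dish1_mid (a point): Centre of a white ceramic token dish, 68 mm diameter, 14 mm tall; middle of a tower of three on the tray. Leave alone.
- dish2_mid (a point): Centre of a white ceramic token dish, 68 mm diameter, 14 mm tall; top of a tower of three on the tray. Leave alone.
- die0_mid (a point): Centre of a brown die, 18 mm cube, on the tray. Leave alone.
- die1_mid (a point): Centre of a brown die, 18 mm cube, on the tray. Leave alone.
There are look-alikes about, which are no part of the job. What is shaped like the part that bears cup_grip but purple is not meant.

How it is judged:
On the way, in this order (a step that is already met when the one before it is completed fails the run):
1. the cup hangs on the upper bar between its neighbours, let go (x of cup_hook in the frame of rail_top between -0.009 and 0.009 m and y of cup_hook in the frame of rail_top between -0.03 and 0.03 m and z of cup_hook in the frame of rail_top between -0.005 and 0.006 m and x of cup_mid in the frame of rail_top above 0.012 m and angle between cup_mid's own z axis and vertical below 0.2 rad and angle between the x axis of cup_mid and the x axis of rail_top, either way round below 0.3 rad and contact force between cup and the fingers below 0.05 N), for 0.2 s.
2. the jar stands upright in the round seat, let go (horizontal distance between jar_mid and seat below 0.012 m and z of jar_mid in the frame of seat between 0.04 and 0.0475 m and angle between jar_mid's own z axis and vertical below 0.06 rad and contact force between jar and the fingers below 0.05 N), for 0.2 s.
At the end, for the whole second after the job is handed in: Cup hung on upper bar: hook seated within 6 mm, within 30 mm of rail's middle, on the neighbours' side, within 0.2 rad of upright, 0.3 of square; jar upright (0.06 rad) flat on tray inside ring (12 mm); neighbours within 20 mm, dishes and dice within 30 mm of starts; cup and jar let go (all of step 1 and all of step 2 and distance of each of round_mid, square_mid from where it was at the start of the episode below 0.02 m and distance of each of dish0_mid, dish1_mid, dish2_mid, die0_mid, die1_mid from where it was at the start of the episode below 0.03 m); the robot touches nothing.
It fails at once if a hanging neighbour is dislodged or shoved more than 20 mm (distance of any of round_mid, square_mid from where it was at the start of the episode above 0.02 m).
It fails at once if a dish or die is moved more than 30 mm (distance of any of dish0_mid, dish1_mid, dish2_mid, die0_mid, die1_mid from where it was at the start of the episode above 0.03 m).
It fails at once if the jar is tipped over (angle between jar_mid's own z axis and vertical above 0.6 rad).
It fails at once if the jar is let go while more than about 20 mm above its seat (height (world z) of jar_mid above 0.077 m and contact force between jar and the fingers below 0.05 N).
It fails at once if the jar is banged down on the tray (more than 60 N) (contact force between jar and tray above 60 N).
It also fails if it takes over 67 s, if anything falls off the work surface, if the arm or the gripper's body presses on something with over 40 N, if the wrist force passes 120 N, or if a joint passes its speed limit or range.

## Robot

A 6-joint arm with a two-finger parallel gripper is mounted at the origin on the work surface. World frame = base frame: x ahead of the robot, y to its left, z up, the work surface at z = 0. Lengths are in m, angles in rad, forces in N, time in s.
With the tool pointing down it reaches from about 0.275 to 0.875 m from the base axis. Payload 12.5 kg.
Tool frame: the origin (TCP) lies midway between the tips of the shut fingers; the grasp point (between the pads) lies 19 mm behind it (robot.hold_point_z is the z of the grasp point in the tool frame, in m); z points along the fingers, y is the direction in which the jaws open and shut (so a half turn about z gives the same grasp; the last joint's range is limited). The gripper opens to 85 mm and grips with 20 to 120 N. Pads are 22 mm wide; open, the fingers measure 114 mm over their backs; the gripper's body (76 mm by 85 mm) begins 54 mm behind the grasp point. The pads swing forward as they close: fully open they stand 13 mm farther back than shut.
Start: joints at [-1.234, 0.351, 1.652, -0, 1.139, -0.085], TCP at [0.225, -0.502, 0.211] pointing down, gripper open.
Joint ranges: [-2.75, 2.75], [-0.79, 2.1], [0.01, 2.65], [-1.57, 4.71], [0.07, 3.14], [-2.87, 2.87]. Speed limits (rad/s): [2.22, 2.22, 2.79, 3.14, 3.14, 3.14].

## Interface

Orientations are given as a unit quaternion [w, x, y, z].
In Python, from cell import monitor, capture, camera_model, workorder, robot gives the robot as it stands.
- The arm moves only by the tool jog_arm, never from a script. Its argument "moves" is a list of rows, each an object with "offset": the shift along the tool's x, y, z in mm, a list of three; "delta_rot": the turn, a rotation vector about the tool's x, y, z in degrees, a list of three. A call has exactly 10 rows; each row shifts and turns the pose as measured when the row begins, along the tool's axes as they then stand; what a row does not reach is not made up. A row lasts 1/10 s, in which the tool goes at most 50 mm and 8.59 degrees, less where a joint would pass 70% of its speed; a pose out of reach is approached as far as the arm can. A call is refused whole if a number of a shift passes 50 or a number of a turn 8.59, either way. A call with a gripper value outside its range is refused whole. "jaw" is the closure, from 0 (fully open) to 1 (shut), set as the call begins (left out, the last holds). The fingers move at their own pace and stop on an object; "squeeze" is the grip in N (left out, the last holds). Time passes only in rows, so rows that do not move let the fingers close, or fill a call up. It gives the time, the measured TCP pose, the force and the opening at its end, in the units of the state.
- monitor.sense(): the state, without advancing time (a new reading comes with each control period).
- capture(name): name is "side" or "top" or "wrist"; returns the picture (480x640x3 uint8, red, green, blue); there is no depth.
- camera_model(name): a dict with "K" (3x3 intrinsics, pixels), "dist_coeffs" ([k1, k2, p1, p2, k3] as OpenCV has them; the pictures are not rectified), "xyz" and "rotation" of the camera in the world. Camera axes: x right, y up, looking along -z (the intrinsics and any distortion apply to the point x, -y, -z); pixel columns grow to the right and rows downward; lengths in m; the calibration is good to about 2 mm. A picture is of the moment at which its call begins: read the wrist's pose just before it. camera_model takes no time and is no camera call; for the wrist camera it gives the pose at the moment of the call.
- workorder.job_done(): hands the job in, once; it reports no verdict.
The state is a dict: "time_s": time; "qpos": joint angles; "joint_vel": joint speeds; "tau": joint torques, N m; "eef_pos": TCP position; "ee_rot": TCP orientation; "contact_force": force on the tool from outside, world axes, zero at the start; "wrist_torque": the same for the moment, N m; "finger_gap": finger opening in m.
Only numpy, scipy, OpenCV 4.12 (cv2) and the standard library are available. Lean on these libraries where they do the work, as an engineer would, in place of code of your own. Each camera call takes 0.05 s, during which the arm holds its last target. There are 200 camera calls.

## Working session

There is one attempt and no reset: what is moved stays moved. The work goes in short steps, Python scripts to look and compute and a tool call to move; the robot and the scene stay as the last step left them, time stands still between calls to the robot, and variables do not carry over. Pictures are saved under pics/ and viewed, on a budget of 10 in all, crops included, one or two more only if the job needs it, and the job is handed in when it is done.

Besides the shell and the picture viewer there is one more tool, called as name([rows], argument=value, ...), one row to a line, values as JSON. jog_arm: Moves the arm, as the interface text tells. Its arguments: {"type":"object","properties":{"moves":{"type":"array"},"jaw":{"type":"number"},"squeeze":{"type":"number"}},"required":["moves"]}

```bash
mkdir -p pics; ls; cat > h.py <<'E'
import numpy as np,cv2
from scipy.spatial.transform import Rotation as R
from cell import monitor,capture,camera_model,workorder,robot
def cam(n):
    m=camera_model(n);m={k:(np.array(v,float) if not isinstance(v,str) else v) for k,v in m.items()}
    r=m['rotation']
    if r.shape!=(3,3): r=R.from_quat(r[[1,2,3,0]]).as_matrix()
    m['R']=r;return m
def ray(m,u,v):
    p=cv2.undistortPoints(np.array([[[u,v]]],float),m['K'],m['dist_coeffs'])[0,0]
    d=m['R']@np.array([p[0],-p[1],-1]);return m['xyz'],d/np.linalg.norm(d)
def onz(m,u,v,z):
    o,d=ray(m,u,v);return o+d*(z-o[2])/d[2]
def proj(m,P):
    c=(np.atleast_2d(P)-m['xyz'])@m['R'];c=c*[1,-1,-1]
    return cv2.projectPoints(c.reshape(-1,1,3),np.zeros(3),np.zeros(3),m['K'],m['dist_coeffs'])[0][:,0]
def tri(m1,p1,m2,p2):
    o1,d1=ray(m1,*p1);o2,d2=ray(m2,*p2)
    s=np.linalg.lstsq(np.c_[d1,-d2],o2-o1,rcond=None)[0]
    a,b=o1+d1*s[0],o2+d2*s[1];return (a+b)/2,np.linalg.norm(a-b)
E
python3 - <<'E'
from h import *
np.set_printoptions(precision=4,suppress=True)
print(monitor.sense())
for n in('side','top','wrist'):
    m=cam(n);print(n,m['K'].tolist(),m['dist_coeffs'],m['xyz'],m['R'].tolist())
    cv2.imwrite(f'pics/{n}0.png',capture(n)[:,:,::-1])
E
```

```text
pics
{'time_s': 0.0, 'qpos': array([-1.2336,  0.3512,  1.6525, -0.    ,  1.1391, -0.0846]), 'joint_vel': array([-0.001 , -0.0007,  0.    ,  0.0012,  0.0008,  0.0007]), 'tau': array([ -0.001 , -50.6111, -29.1403,  -0.0001,   0.0046,  -0.    ]), 'eef_pos': array([ 0.2251, -0.5014,  0.2101]), 'ee_rot': array([-0.0006,  0.9778,  0.2094, -0.0001]), 'contact_force': array([-0.3331,  0.329 ,  0.7468]), 'wrist_torque': array([ 0.0012,  0.0012, -0.0392]), 'finger_gap': 0.08540919887067495}
side [[485.7953093009686, 0.0, 320.29481666150394], [0.0, 485.7953093009686, 242.70756002471177], [0.0, 0.0, 1.0]] [0.0075 0.     0.     0.     0.    ] [0.3113 0.7418 0.5491] [[-0.9456337185384427, 0.18369491586442177, -0.26838973201059757], [-0.32427981887116364, -0.4693846839660815, 0.8212920415607029], [0.024889142935076825, 0.8636748209503534, 0.5034345381679057]]
top [[623.9702318511157, 0.0, 316.16630556816455], [0.0, 623.9702318511157, 236.926922260453], [0.0, 0.0, 1.0]] [-0.0146  0.      0.      0.      0.    ] [0.4814 0.0067 1.1872] [[0.023349663075110716, 0.9984149082653804, -0.05121000085638477], [-0.9997104410161501, 0.0230206083452435, -0.007006119804100583], [-0.005816129088432931, 0.051358763077463454, 0.998663331707728]]
wrist [[345.5714485158505, 0.0, 318.5058993980671], [0.0, 345.5714485158505, 238.44473075098836], [0.0, 0.0, 1.0]] [-0.0458  0.      0.      0.      0.    ] [ 0.2865 -0.4748  0.3741] [[0.40915496411134344, 0.8801493375708905, 0.24068518632555638], [-0.9124623713782231, 0.39528579831071653, 0.10564827718751194], [-0.0021531748361666436, -0.26284269293130835, 0.964836298348452]]
```

View pics/top0.png

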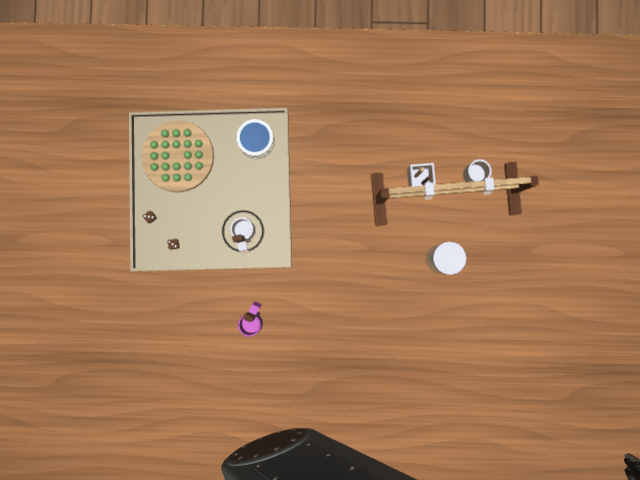

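View pics/side0.png

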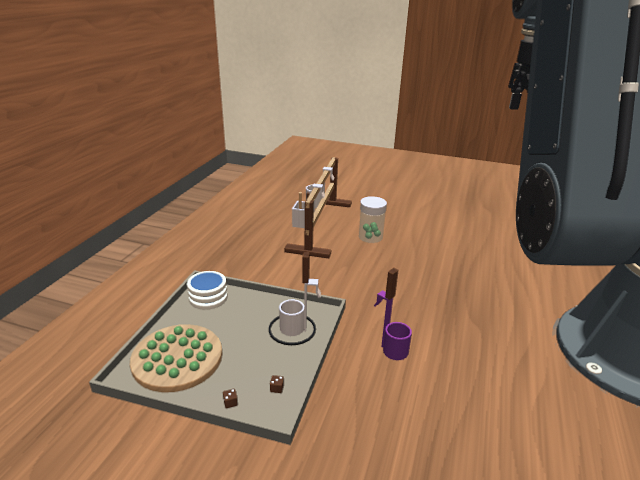

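Top view: cup in ring at (243,230), jar lid (450,258), rail from (383,194) to (533,181), neighbours at (422,175) and (480,172). Side view: cup at (291,318), with the tab at (306,268). Next I zoom for exact pixels.

```bash
python3 - <<'E'
from h import *
t=cv2.imread('pics/top0.png');s=cv2.imread('pics/side0.png')
z=lambda i,x0,y0,w,h,k:cv2.resize(i[y0:y0+h,x0:x0+w],None,fx=k,fy=k,interpolation=cv2.INTER_CUBIC)
a=z(t,215,200,60,60,5);b=z(s,260,240,80,100,5)[:500]
c=z(t,365,150,185,70,4)  #740x280
o=np.zeros((590,800,3),np.uint8)
o[:300,:300]=a;o[:300,310:710]=z(s,260,240,80,60,5);o[305:585,:740]=c
cv2.imwrite('pics/z.png',o)
m=cam('top')
P=lambda u,v,z:onz(m,u,v,z).round(4)
hsv=cv2.cvtColor(t,cv2.COLOR_BGR2HSV)
# jar lid
k=((hsv[:,:,1]<40)&(hsv[:,:,2]>150)).astype(np.uint8)
n,l,st,ce=cv2.connectedComponentsWithStats(k)
for i in range(1,n):
    if st[i,4]>20 and st[i,1]>90:print(st[i],ce[i].round(1))
# ring: black pixels
k=((t.max(2)<45)).astype(np.uint8)
n,l,st,ce=cv2.connectedComponentsWithStats(k)
for i in range(1,n):
    if st[i,4]>30:print('blk',st[i],ce[i].round(1))
print('jar',P(449.8,258,.09),'seat',P(243,231,.013),'tray corners',[P(*p,.026) for p in((131,113),(288,109),(291,267),(131,271))])
E
```

```text
[236 119  38  40 457] [255.2 139.4]
[468 159  26  32 421] [480.7 174.2]
[410 163  26  33 446] [423. 178.]
[230 217  23  22 346] [242. 227.]
[237 241  11  11  88] [242.  246.1]
[433 242  33  33 858] [449.3 257.8]
blk [512 184  18   9  53] [521.2 187.4]
blk [230 429  76  33 962] [267.  444.6]
blk [ 230  441  165   39 3695] [312.8 465.8]
blk [624 458  16  22 246] [632.4 468.7]
jar [ 0.5061 -0.2212  0.09  ] seat [0.5497 0.1532 0.013 ] tray corners [array([0.7673, 0.3701, 0.026 ]), array([0.7812, 0.0735, 0.026 ]), array([0.4839, 0.0603, 0.026 ]), array([0.4695, 0.3584, 0.026 ])]
```

View pics/z.png

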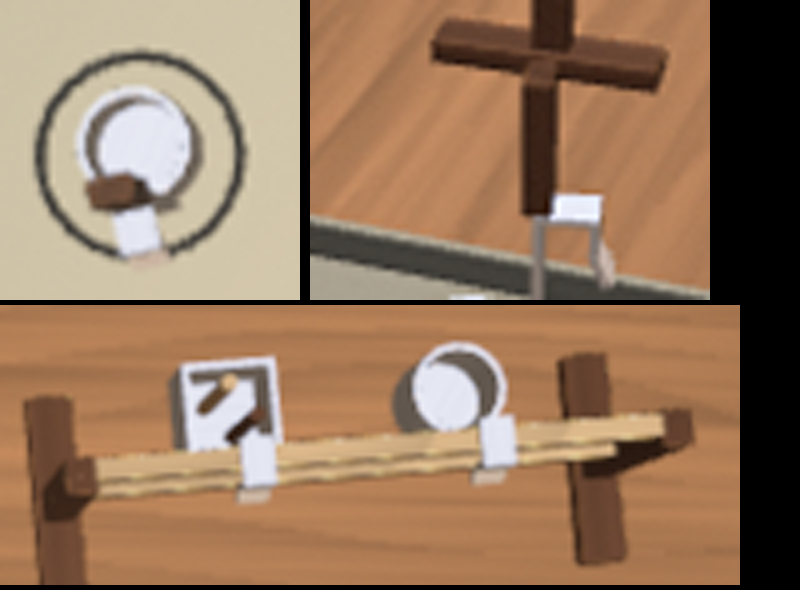

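Zoom: tab top face at about top px (237,238) and side px (306,255). The hook plate is at (242.6,245.8) and the cup rim centre at (242.4,229.2). The bar ends are at (389,191) and (531,181), and the neighbours' hook plates at (429.5,188.8) and (489.3,184).

```bash
python3 - <<'E'
from h import *
np.set_printoptions(precision=4,suppress=True)
m=cam('top');s=cam('side')
P=lambda u,v,z:onz(m,u,v,z)
print('tabtop tri',tri(m,(237,238.3),s,(306,254.8)), 'onz',P(237,238.3,.159))
h=P(242.6,245.8,.109);c=P(242.4,229.2,.056);print('hook',h,'cup',c,'dist',np.linalg.norm((c-h)[:2]),'yaw',np.arctan2(*(c-h)[1::-1]))
a=P(241.8,241.4,.109);b=P(243.4,250.2,.109);print('plate yaw',np.arctan2(*(a-b)[1::-1]),np.linalg.norm(a-b))
print('hook tri',tri(m,(242.6,245.8),s,(260+266/5,240+209/5)))
l=P(389.25,191.25,.125);r=P(530.75,180.75,.125);print('bar',l,r,np.linalg.norm(l-r),(l+r)/2,'yaw of y axis',np.arctan2(*(l-r)[1::-1])-np.pi/2)
h1=P(429.5,188.75,.128);h2=P(489.25,184,.128);print(h1,h2,np.linalg.norm(h1-h2),(h1+h2)/2)
print('jar',P(449.3,257.8,.09),proj(s,[P(449.3,257.8,.09)]))
M=(h1+h2)/2;M[2]=.125
print('rail proj side',proj(s,[M,l,r]))
w=monitor.sense();print(R.from_quat(np.array(w['ee_rot'])[[1,2,3,0]]).as_matrix(), robot.hold_point_z)
E
```

```text
tabtop tri (array([0.529 , 0.1448, 0.1568]), np.float64(6.715359906810014e-05)) onz [0.5289 0.1445 0.159 ]
hook [0.5184 0.1411 0.109 ] cup [0.5504 0.149  0.056 ] dist 0.03294817328958694 yaw 0.2409631461501739
plate yaw 0.20910343973692577 0.015505577641690605
hook tri (array([0.518 , 0.1413, 0.1069]), np.float64(0.0009776059688776913))
bar [ 0.617 -0.109  0.125] [ 0.6407 -0.351   0.125 ] 0.24310555546116933 [ 0.6288 -0.23    0.125 ] yaw of y axis 0.09753774763000012
[ 0.6225 -0.1773  0.128 ] [ 0.633  -0.2791  0.128 ] 0.10239156779550976 [ 0.6277 -0.2282  0.128 ]
jar [ 0.5064 -0.2203  0.09  ] [[372.8322 201.5471]]
rail proj side [[322.4084 177.413 ]
 [308.7015 199.0941]
 [333.3996 158.7719]]
[[ 0.9124  0.4094 -0.0003]
 [ 0.4094 -0.9124  0.0009]
 [ 0.     -0.0009 -1.    ]] -0.0187
```

Measurements agree (tab top height 0.157 vs 0.159, hook to cup axis 32.9 vs 31.5 mm, neighbours 102 mm apart). I turn the tool first, rising a little.

jog_arm([
  {"offset":[0,0,-5],"delta_rot":[0,0,-8]},
  {"offset":[0,0,-5],"delta_rot":[0,0,-8]},
  {"offset":[0,0,-5],"delta_rot":[0,0,-8]},
  {"offset":[0,0,-5],"delta_rot":[0,0,-8]},
  {"offset":[0,0,-5],"delta_rot":[0,0,-8]},
  {"offset":[0,0,-5],"delta_rot":[0,0,-8]},
  {"offset":[0,0,-5],"delta_rot":[0,0,-8]},
  {"offset":[0,0,-5],"delta_rot":[0,0,-8]},
  {"offset":[0,0,-5],"delta_rot":[0,0,-8]},
  {"offset":[0,0,-5],"delta_rot":[0,0,-8]},
], jaw=0, squeeze=40)

```text
time_s: 1.15
eef_pos: [0.2245, -0.4998, 0.2589]
ee_rot: [-0.003, 0.593, 0.805, 0.002]
contact_force: [-0.0, 0.8, -0.5]
finger_gap: 0.0851
```

```bash
cat > go.py <<'E'
import sys
from h import *
# go.py x y z yaw : offset (mm, tool axes) and rotvec (deg) to target TCP, tool down
def goto(x,y,z,yaw):
    w=monitor.sense();p=np.array(w['eef_pos']);q=np.array(w['ee_rot']);A=R.from_quat(q[[1,2,3,0]])
    T=R.from_matrix([[np.cos(yaw),np.sin(yaw),0],[np.sin(yaw),-np.cos(yaw),0],[0,0,-1]])
    rv=(A.inv()*T).as_rotvec(degrees=True)
    print('t',round(w['time_s'],2),'pos',p.round(4),'gap',round(w['finger_gap'],4),'F',np.round(w['contact_force'],1))
    print('off',(A.inv().apply(np.array([x,y,z])-p)*1000).round(1),'off after rot',(T.inv().apply(np.array([x,y,z])-p)*1000).round(1),'rot',rv.round(2),'yaw',np.arctan2(A.as_matrix()[1,0],A.as_matrix()[0,0]).round(4))
if __name__=='__main__':
    np.set_printoptions(suppress=True);goto(*map(float,sys.argv[1:5]))
E
python3 go.py .529 .144 .25 1.806
```

```text
t 1.15 pos [ 0.2245 -0.4998  0.2589] gap 0.0851 F [-0.   0.8 -0.5]
off [524.4 481.8  13. ] off after rot [555.1 446.1   8.9] rot [-0.03 -0.47  3.79] yaw 1.8721
```

jog_arm([
  {"offset":[26,24,0],"delta_rot":[0,0,3.8]},
  {"offset":[36,29,0],"delta_rot":[0,0,0]},
  {"offset":[36,29,0],"delta_rot":[0,0,0]},
  {"offset":[36,29,0],"delta_rot":[0,0,0]},
  {"offset":[36,29,0],"delta_rot":[0,0,0]},
  {"offset":[36,29,0],"delta_rot":[0,0,0]},
  {"offset":[36,29,0],"delta_rot":[0,0,0]},
  {"offset":[36,29,0],"delta_rot":[0,0,0]},
  {"offset":[36,29,0],"delta_rot":[0,0,0]},
  {"offset":[0,0,0],"delta_rot":[0,0,0]},
])

```text
time_s: 2.15
eef_pos: [0.3997, -0.1188, 0.2602]
ee_rot: [-0.003, 0.617, 0.787, 0.003]
contact_force: [-0.2, -0.4, -0.2]
finger_gap: 0.0854
```

```bash
python3 go.py .529 .144 .25 1.806
```

```text
t 2.15 pos [ 0.3997 -0.1188  0.2602] gap 0.0854 F [-0.2 -0.4 -0.2]
off [224.4 188.1  12.1] off after rot [225.4 187.   10.2] rot [-0.01 -0.49  0.27] yaw 1.8107
```

jog_arm([
  {"offset":[28,23,1],"delta_rot":[0,-0.5,0]},
  {"offset":[28,23,1],"delta_rot":[0,0,0]},
  {"offset":[28,23,1],"delta_rot":[0,0,0]},
  {"offset":[28,23,1],"delta_rot":[0,0,0]},
  {"offset":[28,23,1],"delta_rot":[0,0,0]},
  {"offset":[28,23,1],"delta_rot":[0,0,0]},
  {"offset":[28,24,1],"delta_rot":[0,0,0]},
  {"offset":[28,24,1],"delta_rot":[0,0,0]},
  {"offset":[0,0,0],"delta_rot":[0,0,0]},
  {"offset":[0,0,0],"delta_rot":[0,0,0]},
])

```text
time_s: 3.15
eef_pos: [0.5312, 0.1502, 0.2497]
ee_rot: [-0.0, 0.618, 0.786, -0.002]
contact_force: [0.1, -0.7, -0.9]
finger_gap: 0.0854
```

```bash
python3 go.py .529 .144 .12 1.806; python3 - <<'E'
from h import *
m=cam('wrist');np.save('mw.npy',m,allow_pickle=True);i=capture('wrist')[:,:,::-1].copy()
cv2.imwrite('pics/w1.png',i)
print(proj(m,[[.529,.144,.159]]))
E
```

```text
t 3.15 pos [0.5312 0.1502 0.2497] gap 0.0854 F [ 0.1 -0.7 -0.9]
off [ -5.2  -3.2 129.8] off after rot [ -5.5  -3.6 129.7] rot [-0.18  0.13  0.19] yaw 1.8093
[[313.52544521 241.08424492]]
```

View pics/w1.png

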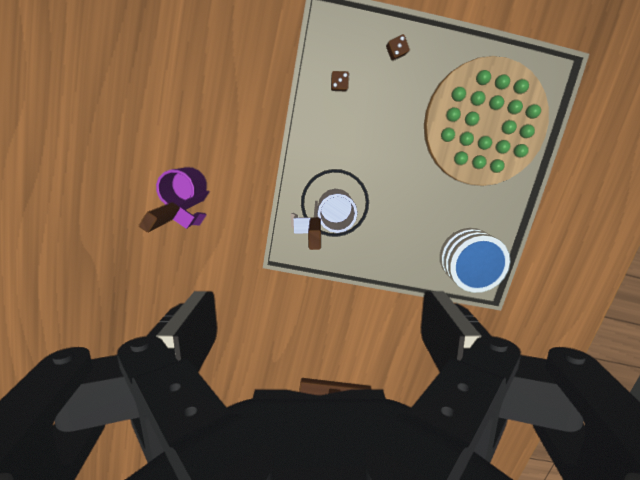

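The wrist view shows the tab top at (314,241), exactly as predicted (313.5,241), aligned with the jaws. I descend now.

jog_arm([
  {"offset":[-5.5,-3.5,0],"delta_rot":[0,0,0.2]},
  {"offset":[0,0,0],"delta_rot":[0,0,0]},
  {"offset":[0,0,20],"delta_rot":[0,0,0]},
  {"offset":[0,0,20],"delta_rot":[0,0,0]},
  {"offset":[0,0,20],"delta_rot":[0,0,0]},
  {"offset":[0,0,20],"delta_rot":[0,0,0]},
  {"offset":[0,0,20],"delta_rot":[0,0,0]},
  {"offset":[0,0,18],"delta_rot":[0,0,0]},
  {"offset":[0,0,10],"delta_rot":[0,0,0]},
  {"offset":[0,0,0],"delta_rot":[0,0,0]},
])

```text
time_s: 4.2
eef_pos: [0.5283, 0.134, 0.1208]
ee_rot: [0.002, 0.624, 0.781, -0.0]
contact_force: [0.1, 0.2, -0.6]
finger_gap: 0.0857
```

```bash
python3 go.py .529 .144 .12 1.806
```

```text
t 4.2 pos [0.5283 0.134  0.1208] gap 0.0857 F [ 0.1  0.2 -0.6]
off [9.6 2.9 0.8] off after rot [9.6 3.  0.8] rot [ 0.12  0.19 -0.69] yaw 1.794
```

jog_arm([
  {"offset":[9.5,3,1],"delta_rot":[0,0,-0.7]},
  {"offset":[0,0,0],"delta_rot":[0,0,0]},
  {"offset":[0,0,0],"delta_rot":[0,0,0]},
  {"offset":[0,0,0],"delta_rot":[0,0,0]},
  {"offset":[0,0,0],"delta_rot":[0,0,0]},
  {"offset":[0,0,0],"delta_rot":[0,0,0]},
  {"offset":[0,0,0],"delta_rot":[0,0,0]},
  {"offset":[0,0,0],"delta_rot":[0,0,0]},
  {"offset":[0,0,0],"delta_rot":[0,0,0]},
  {"offset":[0,0,0],"delta_rot":[0,0,0]},
])

```text
time_s: 5.2
eef_pos: [0.5308, 0.1447, 0.1233]
ee_rot: [0.004, 0.619, 0.785, 0.002]
contact_force: [0.5, 0.4, -0.1]
finger_gap: 0.0853
```

```bash
python3 go.py .529 .144 .12 1.806
```

```text
t 5.2 pos [0.5308 0.1447 0.1233] gap 0.0853 F [ 0.5  0.4 -0.1]
off [-0.2 -1.9  3.3] off after rot [-0.2 -1.9  3.3] rot [0.41 0.21 0.05] yaw 1.8068
```

jog_arm([
  {"offset":[0,-2,3],"delta_rot":[0.4,0.2,0]},
  {"offset":[0,0,0],"delta_rot":[0,0,0]},
  {"offset":[0,0,0],"delta_rot":[0,0,0]},
  {"offset":[0,0,0],"delta_rot":[0,0,0]},
  {"offset":[0,0,0],"delta_rot":[0,0,0]},
  {"offset":[0,0,0],"delta_rot":[0,0,0]},
  {"offset":[0,0,0],"delta_rot":[0,0,0]},
  {"offset":[0,0,0],"delta_rot":[0,0,0]},
  {"offset":[0,0,0],"delta_rot":[0,0,0]},
  {"offset":[0,0,0],"delta_rot":[0,0,0]},
], jaw=1)

```text
time_s: 6.2
eef_pos: [0.5287, 0.1442, 0.1199]
ee_rot: [-0.0, 0.619, 0.785, -0.0]
contact_force: [0.1, -0.3, -0.1]
finger_gap: 0.0089
```

```bash
python3 go.py .529 .144 .22 1.806
```

```text
t 6.2 pos [0.5287 0.1442 0.1199] gap 0.0089 F [ 0.1 -0.3 -0.1]
off [  -0.2    0.2 -100.1] off after rot [  -0.2    0.3 -100.1] rot [-0.03 -0.01  0.05] yaw 1.8068
```

Gripped (gap 8.9 mm). I lift straight up, gently at first.

jog_arm([
  {"offset":[0,0,-4],"delta_rot":[0,0,0]},
  {"offset":[0,0,-10],"delta_rot":[0,0,0]},
  {"offset":[0,0,-20],"delta_rot":[0,0,0]},
  {"offset":[0,0,-25],"delta_rot":[0,0,0]},
  {"offset":[0,0,-25],"delta_rot":[0,0,0]},
  {"offset":[0,0,-25],"delta_rot":[0,0,0]},
  {"offset":[0,0,-25],"delta_rot":[0,0,0]},
  {"offset":[0,0,-25],"delta_rot":[0,0,0]},
  {"offset":[0,0,-15],"delta_rot":[0,0,0]},
  {"offset":[0,0,0],"delta_rot":[0,0,0]},
])

```text
time_s: 7.2
eef_pos: [0.5276, 0.1439, 0.3069]
ee_rot: [0.0, 0.619, 0.785, 0.0]
contact_force: [0.2, -0.4, -1.1]
finger_gap: 0.0088
```

```bash
python3 go.py .6373 -.2288 .29 1.67
```

```text
t 7.2 pos [0.5276 0.1439 0.3069] gap 0.0088 F [ 0.2 -0.4 -1.1]
off [-388.    19.4   16.8] off after rot [-381.8   72.2   16.9] rot [ 0.05 -0.01  7.85] yaw 1.8069
```

jog_arm([
  {"offset":[0,0,0],"delta_rot":[0,0,4]},
  {"offset":[-10,2,0],"delta_rot":[0,0,3.85]},
  {"offset":[-25,5,0],"delta_rot":[0,0,0]},
  {"offset":[-30,6,0],"delta_rot":[0,0,0]},
  {"offset":[-30,6,0],"delta_rot":[0,0,0]},
  {"offset":[-30,6,0],"delta_rot":[0,0,0]},
  {"offset":[-30,6,0],"delta_rot":[0,0,0]},
  {"offset":[-30,6,0],"delta_rot":[0,0,0]},
  {"offset":[-30,6,0],"delta_rot":[0,0,0]},
  {"offset":[-25,5,0],"delta_rot":[0,0,0]},
])

```text
time_s: 8.2
eef_pos: [0.5971, -0.0961, 0.301]
ee_rot: [-0.003, 0.671, 0.741, -0.002]
contact_force: [-0.3, 1.1, -1.1]
finger_gap: 0.0088
```

```bash
python3 go.py .6373 -.2288 .29 1.67
```

```text
t 8.2 pos [ 0.5971 -0.0961  0.301 ] gap 0.0088 F [-0.3  1.1 -1.1]
off [-136.    27.1   10.5] off after rot [-136.    26.9   11. ] rot [-0.4  -0.14 -0.05] yaw 1.6692
```

jog_arm([
  {"offset":[-20,4,0],"delta_rot":[-0.4,0,0]},
  {"offset":[-20,4,0],"delta_rot":[0,0,0]},
  {"offset":[-20,4,0],"delta_rot":[0,0,0]},
  {"offset":[-20,4,0],"delta_rot":[0,0,0]},
  {"offset":[-15,4,2],"delta_rot":[0,0,0]},
  {"offset":[-10,3,2],"delta_rot":[0,0,0]},
  {"offset":[-8,2,2],"delta_rot":[0,0,0]},
  {"offset":[-5,1,2],"delta_rot":[0,0,0]},
  {"offset":[0,0,2],"delta_rot":[0,0,0]},
  {"offset":[0,0,0],"delta_rot":[0,0,0]},
])

```text
time_s: 9.2
eef_pos: [0.6349, -0.2187, 0.2845]
ee_rot: [-0.005, 0.672, 0.74, -0.001]
contact_force: [0.3, -0.2, -1.6]
finger_gap: 0.0087
```

```bash
python3 go.py .6373 -.2288 .29 1.67; python3 - <<'E'
from h import *
np.set_printoptions(suppress=True)
z=lambda i,x0,y0,w,h,k:cv2.resize(i[y0:y0+h,x0:x0+w],None,fx=k,fy=k,interpolation=cv2.INTER_CUBIC)
s=capture('side')[:,:,::-1];mw=cam('wrist');w=capture('wrist')[:,:,::-1]
cv2.imwrite('pics/side2.png',s);cv2.imwrite('pics/w2.png',w)
o=np.zeros((600,800,3),np.uint8)
o[:560,:400]=z(s,270,90,100,140,4);o[:300,400:800]=cv2.resize(w,(400,300))
cv2.imwrite('pics/z2.png',o)
sd=cam('side');p=np.array(monitor.sense()['eef_pos']);x=np.array([.9951,.0988,0])
print('side grip,hook,cupmid',proj(sd,[p+[0,0,.019],p+[0,0,.019-.033]-.009*x,p+[0,0,.019-.1055]+.0225*x]))
b=np.array([.6283,-.2297,.125]);y=np.array([-.0988,.9951,0])
print('wrist bar',proj(mw,[b,b+.1*y,b-.1*y]))
E
```

```text
t 9.2 pos [ 0.6349 -0.2187  0.2845] gap 0.0087 F [ 0.3 -0.2 -1.6]
off [-10.3   1.4  -5.6] off after rot [-10.3   1.4  -5.5] rot [-0.43 -0.34 -0.14] yaw 1.6675
side grip,hook,cupmid [[319.94000557  97.43943451]
 [323.74957874 113.8514669 ]
 [308.67942863 145.87573686]]
wrist bar [[311.19383886 227.9000481 ]
 [310.35967963 118.85717449]
 [311.96431092 321.66263203]]
```

View pics/z2.png

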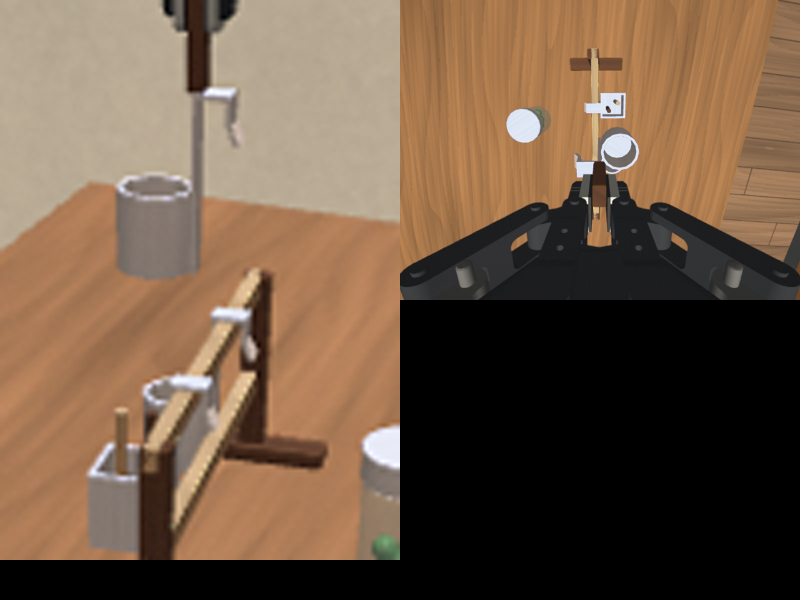

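The side view confirms the held cup: hook at (324,113.5) and cup mid (308.8,146) against predictions (323.7,114) and (308.7,146). The bar in the wrist view is at column 310 as predicted, so I align over the gap.

jog_arm([
  {"offset":[-5,1,0],"delta_rot":[-0.4,-0.3,0]},
  {"offset":[-5,0.5,0],"delta_rot":[0,0,0]},
  {"offset":[0,0,5],"delta_rot":[0,0,0]},
  {"offset":[0,0,5],"delta_rot":[0,0,0]},
  {"offset":[0,0,5],"delta_rot":[0,0,0]},
  {"offset":[0,0,5],"delta_rot":[0,0,0]},
  {"offset":[0,0,5],"delta_rot":[0,0,0]},
  {"offset":[0,0,5],"delta_rot":[0,0,0]},
  {"offset":[0,0,0],"delta_rot":[0,0,0]},
  {"offset":[0,0,0],"delta_rot":[0,0,0]},
])

```text
time_s: 10.3
eef_pos: [0.6375, -0.2282, 0.2522]
ee_rot: [0.0, 0.672, 0.741, 0.0]
contact_force: [0.1, 0.4, -0.6]
finger_gap: 0.0091
```

```bash
python3 go.py .6373 -.2288 .20 1.67
```

```text
t 10.3 pos [ 0.6375 -0.2282  0.2522] gap 0.0091 F [ 0.1  0.4 -0.6]
off [-0.6 -0.3 52.2] off after rot [-0.6 -0.2 52.2] rot [ 0.03 -0.01 -0.07] yaw 1.6688
```

jog_arm([
  {"offset":[0,0,6],"delta_rot":[0,0,0]},
  {"offset":[0,0,7],"delta_rot":[0,0,0]},
  {"offset":[0,0,7],"delta_rot":[0,0,0]},
  {"offset":[0,0,7],"delta_rot":[0,0,0]},
  {"offset":[0,0,7],"delta_rot":[0,0,0]},
  {"offset":[0,0,7],"delta_rot":[0,0,0]},
  {"offset":[0,0,7],"delta_rot":[0,0,0]},
  {"offset":[0,0,7],"delta_rot":[0,0,0]},
  {"offset":[0,0,4],"delta_rot":[0,0,0]},
  {"offset":[0,0,0],"delta_rot":[0,0,0]},
])

```text
time_s: 11.3
eef_pos: [0.6374, -0.2281, 0.1874]
ee_rot: [-0.0, 0.672, 0.741, 0.0]
contact_force: [0.8, -0.7, -0.3]
finger_gap: 0.009
```

```bash
python3 go.py .6373 -.2288 .1395 1.67; python3 - <<'E'
from h import *
z=lambda i,x0,y0,w,h,k:cv2.resize(i[y0:y0+h,x0:x0+w],None,fx=k,fy=k,interpolation=cv2.INTER_CUBIC)
s=capture('side')[:,:,::-1];mw=cam('wrist');w=capture('wrist')[:,:,::-1]
cv2.imwrite('pics/side3.png',s)
o=np.zeros((600,800,3),np.uint8)
o[:600,:400]=z(s,280,110,80,120,5);o[:400,400:800]=z(w,240,160,160,160,2.5)
cv2.imwrite('pics/z3.png',o)
E
```

```text
t 11.3 pos [ 0.6374 -0.2281  0.1874] gap 0.009 F [ 0.8 -0.7 -0.3]
off [-0.7 -0.1 47.9] off after rot [-0.7 -0.1 47.9] rot [-0.   -0.03 -0.07] yaw 1.6687
```

View pics/z3.png

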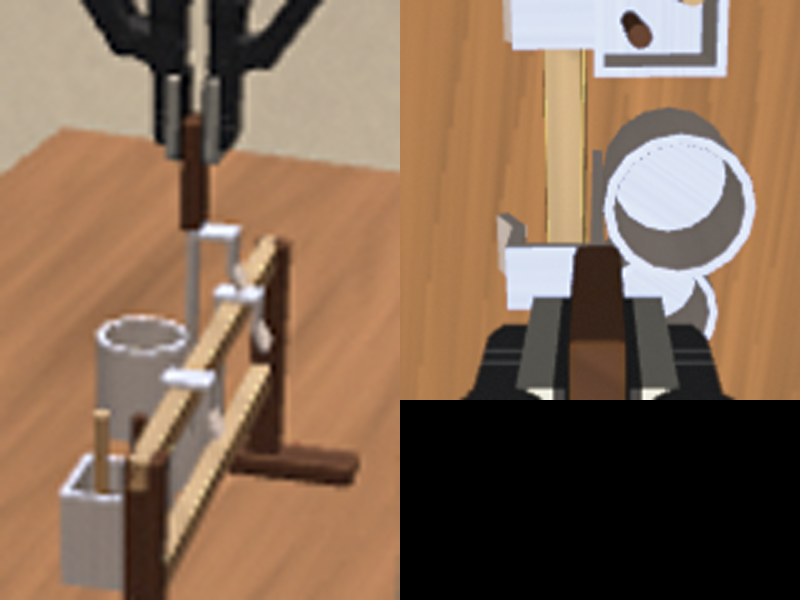

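The wrist view shows the bar (545–587) inside the hook mouth, strap 1.5 mm clear on the right and tongue on the left. I nudge 0.7 mm in +x and lower.

jog_arm([
  {"offset":[-0.5,0.7,3],"delta_rot":[0,0,0]},
  {"offset":[0,0,6],"delta_rot":[0,0,0]},
  {"offset":[0,0,6],"delta_rot":[0,0,0]},
  {"offset":[0,0,6],"delta_rot":[0,0,0]},
  {"offset":[0,0,6],"delta_rot":[0,0,0]},
  {"offset":[0,0,6],"delta_rot":[0,0,0]},
  {"offset":[0,0,5],"delta_rot":[0,0,0]},
  {"offset":[0,0,3],"delta_rot":[0,0,0]},
  {"offset":[0,0,0],"delta_rot":[0,0,0]},
  {"offset":[0,0,0],"delta_rot":[0,0,0]},
])

```text
time_s: 12.4
eef_pos: [0.6387, -0.2288, 0.1439]
ee_rot: [0.001, 0.672, 0.741, 0.0]
contact_force: [0.6, 0.7, -1.8]
finger_gap: 0.009
```

```bash
python3 go.py .6380 -.2288 .1395 1.67
```

```text
t 12.4 pos [ 0.6387 -0.2288  0.1439] gap 0.009 F [ 0.6  0.7 -1.8]
off [ 0.  -0.7  4.4] off after rot [ 0.  -0.7  4.4] rot [ 0.08  0.02 -0.07] yaw 1.6688
```

jog_arm([
  {"offset":[0,-0.3,1],"delta_rot":[0,0,0]},
  {"offset":[0,0,1],"delta_rot":[0,0,0]},
  {"offset":[0,0,1],"delta_rot":[0,0,0]},
  {"offset":[0,0,1],"delta_rot":[0,0,0]},
  {"offset":[0,0,0.5],"delta_rot":[0,0,0]},
  {"offset":[0,0,0],"delta_rot":[0,0,0]},
  {"offset":[0,0,0],"delta_rot":[0,0,0]},
  {"offset":[0,0,0],"delta_rot":[0,0,0]},
  {"offset":[0,0,0],"delta_rot":[0,0,0]},
  {"offset":[0,0,0],"delta_rot":[0,0,0]},
])

```text
time_s: 13.4
eef_pos: [0.6388, -0.229, 0.14]
ee_rot: [0.001, 0.672, 0.741, 0.001]
contact_force: [-0.3, -0.5, -1.1]
finger_gap: 0.0091
```

```bash
python3 go.py .6380 -.2288 .1395 1.67
```

```text
t 13.4 pos [ 0.6388 -0.229   0.14  ] gap 0.0091 F [-0.3 -0.5 -1.1]
off [ 0.3 -0.8  0.5] off after rot [ 0.3 -0.8  0.5] rot [ 0.16  0.07 -0.07] yaw 1.6688
```

jog_arm([
  {"offset":[0,-0.3,1],"delta_rot":[0,0,0]},
  {"offset":[0,0,0.5],"delta_rot":[0,0,0]},
  {"offset":[0,0,0.5],"delta_rot":[0,0,0]},
  {"offset":[0,0,0],"delta_rot":[0,0,0]},
  {"offset":[0,0,0],"delta_rot":[0,0,0]},
  {"offset":[0,0,0],"delta_rot":[0,0,0]},
  {"offset":[0,0,0],"delta_rot":[0,0,0]},
  {"offset":[0,0,0],"delta_rot":[0,0,0]},
  {"offset":[0,0,0],"delta_rot":[0,0,0]},
  {"offset":[0,0,0],"delta_rot":[0,0,0]},
])

```text
time_s: 14.4
eef_pos: [0.6387, -0.2291, 0.1389]
ee_rot: [0.002, 0.672, 0.741, 0.001]
contact_force: [-0.9, 1.8, 1.7]
finger_gap: 0.0089
```

```bash
python3 go.py .6380 -.2288 .1395 1.67
```

```text
t 14.4 pos [ 0.6387 -0.2291  0.1389] gap 0.0089 F [-0.9  1.8  1.7]
off [ 0.4 -0.6 -0.6] off after rot [ 0.4 -0.6 -0.6] rot [ 0.21  0.1  -0.07] yaw 1.6688
```

Force is now upward (+1.7 N), so the hook rests on the bar. I release in two stages without moving.

jog_arm([
  {"offset":[0,0,0],"delta_rot":[0,0,0]},
  {"offset":[0,0,0],"delta_rot":[0,0,0]},
  {"offset":[0,0,0],"delta_rot":[0,0,0]},
  {"offset":[0,0,0],"delta_rot":[0,0,0]},
  {"offset":[0,0,0],"delta_rot":[0,0,0]},
  {"offset":[0,0,0],"delta_rot":[0,0,0]},
  {"offset":[0,0,0],"delta_rot":[0,0,0]},
  {"offset":[0,0,0],"delta_rot":[0,0,0]},
  {"offset":[0,0,0],"delta_rot":[0,0,0]},
  {"offset":[0,0,0],"delta_rot":[0,0,0]},
], jaw=0.7)

```text
time_s: 15.4
eef_pos: [0.6388, -0.2292, 0.1383]
ee_rot: [0.002, 0.672, 0.741, 0.001]
contact_force: [-0.1, -0.2, 0.1]
finger_gap: 0.0255
```

jog_arm([
  {"offset":[0,0,0],"delta_rot":[0,0,0]},
  {"offset":[0,0,0],"delta_rot":[0,0,0]},
  {"offset":[0,0,0],"delta_rot":[0,0,0]},
  {"offset":[0,0,-5],"delta_rot":[0,0,0]},
  {"offset":[0,0,-10],"delta_rot":[0,0,0]},
  {"offset":[0,0,-20],"delta_rot":[0,0,0]},
  {"offset":[0,0,-20],"delta_rot":[0,0,0]},
  {"offset":[0,0,-20],"delta_rot":[0,0,0]},
  {"offset":[0,0,-20],"delta_rot":[0,0,0]},
  {"offset":[0,0,-10],"delta_rot":[0,0,0]},
], jaw=0.3)

```text
time_s: 16.4
eef_pos: [0.638, -0.2289, 0.2504]
ee_rot: [0.002, 0.672, 0.741, 0.001]
contact_force: [0.4, 0.4, -1.0]
finger_gap: 0.0597
```

```bash
python3 go.py .5064 -.2203 .2 1.67; python3 - <<'E'
from h import *
z=lambda i,x0,y0,w,h,k:cv2.resize(i[y0:y0+h,x0:x0+w],None,fx=k,fy=k,interpolation=cv2.INTER_CUBIC)
s=capture('side')[:,:,::-1];w=capture('wrist')[:,:,::-1]
o=np.zeros((600,800,3),np.uint8)
o[:600,:400]=z(s,280,110,80,120,5);o[:300,400:800]=cv2.resize(w,(400,300))
cv2.imwrite('pics/z4.png',o)
E
```

```text
t 16.4 pos [ 0.638  -0.2289  0.2504] gap 0.0597 F [ 0.4  0.4 -1. ]
off [  21.5 -130.3   49.9] off after rot [  21.6 -130.1   50.4] rot [ 0.2   0.09 -0.07] yaw 1.6687
```

View pics/z4.png

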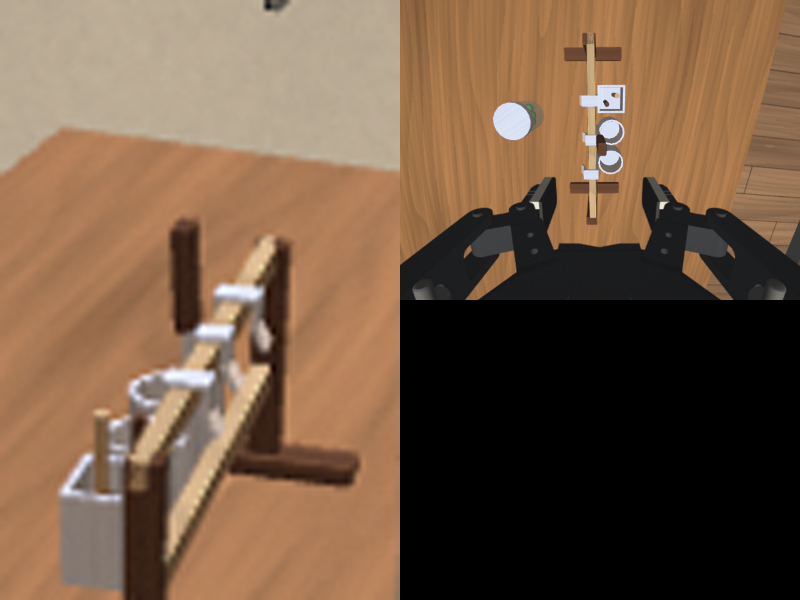

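The side view shows the cup hung between its neighbours, with both of those still in place. The wrist view shows the jar lid clear at about (513,121) in the montage. I move over the jar.

jog_arm([
  {"offset":[2,-10,-2],"delta_rot":[0.2,0,0]},
  {"offset":[3,-18,0],"delta_rot":[0,0,0]},
  {"offset":[3,-20,0],"delta_rot":[0,0,0]},
  {"offset":[3,-20,0],"delta_rot":[0,0,0]},
  {"offset":[3,-20,0],"delta_rot":[0,0,0]},
  {"offset":[3,-20,0],"delta_rot":[0,0,0]},
  {"offset":[2,-14,5],"delta_rot":[0,0,0]},
  {"offset":[2,-6,10],"delta_rot":[0,0,0]},
  {"offset":[0,0,10],"delta_rot":[0,0,0]},
  {"offset":[0,0,0],"delta_rot":[0,0,0]},
], jaw=0)

```text
time_s: 17.5
eef_pos: [0.494, -0.2169, 0.2166]
ee_rot: [-0.007, 0.672, 0.741, -0.003]
contact_force: [-0.4, -0.7, 0.2]
finger_gap: 0.0851
```

```bash
python3 go.py .5064 -.2203 .2 1.67; python3 - <<'E'
from h import *
m=cam('wrist');w=capture('wrist')[:,:,::-1]
cv2.imwrite('pics/w5.png',w)
hsv=cv2.cvtColor(w,cv2.COLOR_BGR2HSV)
u0,v0=proj(m,[[.5064,-.2203,.09]])[0];print(u0,v0)
k=((hsv[:,:,1]<45)&(hsv[:,:,2]>150)).astype(np.uint8)
n,l,st,ce=cv2.connectedComponentsWithStats(k)
for i in range(1,n):
    if st[i,4]>400:print(st[i],ce[i].round(1),onz(m,*ce[i],.09).round(4))
p=proj(m,[[.5064,-.2203,.09],[.5064+.029,-.2203,.09]]);print('radius px',np.linalg.norm(p[1]-p[0]))
E
```

```text
t 17.5 pos [ 0.494  -0.2169  0.2166] gap 0.0851 F [-0.4 -0.7  0.2]
off [-4.7 12.3 16.4] off after rot [-4.6 12.  16.6] rot [-0.86 -0.38 -0.07] yaw 1.6687
334.0058549100677 230.18274156005106
[477 192  50  25 758] [500.9 203.7] [ 0.6456 -0.1828  0.09  ]
[ 300  198   67   65 3364] [332.8 230.4] [ 0.5054 -0.2206  0.09  ]
radius px 33.43160302933758
```

jog_arm([
  {"offset":[-4.5,12,0],"delta_rot":[-0.8,-0.4,0]},
  {"offset":[0,0,5],"delta_rot":[0,0,0]},
  {"offset":[0,0,10],"delta_rot":[0,0,0]},
  {"offset":[0,0,10],"delta_rot":[0,0,0]},
  {"offset":[0,0,10],"delta_rot":[0,0,0]},
  {"offset":[0,0,10],"delta_rot":[0,0,0]},
  {"offset":[0,0,10],"delta_rot":[0,0,0]},
  {"offset":[0,0,10],"delta_rot":[0,0,0]},
  {"offset":[0,0,10],"delta_rot":[0,0,0]},
  {"offset":[0,0,0],"delta_rot":[0,0,0]},
])

```text
time_s: 18.55
eef_pos: [0.5085, -0.2206, 0.1344]
ee_rot: [0.0, 0.671, 0.741, -0.0]
contact_force: [-0.1, -0.3, -0.0]
finger_gap: 0.0852
```

```bash
python3 go.py .506 -.2205 .059 1.67
```

```text
t 18.55 pos [ 0.5085 -0.2206  0.1344] gap 0.0852 F [-0.1 -0.3 -0. ]
off [ 0.4 -2.4 75.4] off after rot [ 0.3 -2.5 75.4] rot [-0.02  0.04 -0.03] yaw 1.6695
```

jog_arm([
  {"offset":[0,-2.4,4],"delta_rot":[0,0,0]},
  {"offset":[0,0,8],"delta_rot":[0,0,0]},
  {"offset":[0,0,9],"delta_rot":[0,0,0]},
  {"offset":[0,0,9],"delta_rot":[0,0,0]},
  {"offset":[0,0,9],"delta_rot":[0,0,0]},
  {"offset":[0,0,9],"delta_rot":[0,0,0]},
  {"offset":[0,0,9],"delta_rot":[0,0,0]},
  {"offset":[0,0,9],"delta_rot":[0,0,0]},
  {"offset":[0,0,5],"delta_rot":[0,0,0]},
  {"offset":[0,0,0],"delta_rot":[0,0,0]},
])

```text
time_s: 19.55
eef_pos: [0.5062, -0.2211, 0.0572]
ee_rot: [0.0, 0.671, 0.741, -0.0]
contact_force: [0.1, -0.9, -0.6]
finger_gap: 0.0853
```

```bash
python3 go.py .506 -.2205 .059 1.67
```

```text
t 19.55 pos [ 0.5062 -0.2211  0.0572] gap 0.0853 F [ 0.1 -0.9 -0.6]
off [ 0.6 -0.1 -1.8] off after rot [ 0.6 -0.1 -1.8] rot [ 0.01  0.06 -0.03] yaw 1.6694
```

jog_arm([
  {"offset":[0.5,0,4],"delta_rot":[0,0,0]},
  {"offset":[0,0,0],"delta_rot":[0,0,0]},
  {"offset":[0,0,0],"delta_rot":[0,0,0]},
  {"offset":[0,0,0],"delta_rot":[0,0,0]},
  {"offset":[0,0,0],"delta_rot":[0,0,0]},
  {"offset":[0,0,0],"delta_rot":[0,0,0]},
  {"offset":[0,0,0],"delta_rot":[0,0,0]},
  {"offset":[0,0,0],"delta_rot":[0,0,0]},
  {"offset":[0,0,0],"delta_rot":[0,0,0]},
  {"offset":[0,0,0],"delta_rot":[0,0,0]},
], jaw=1, squeeze=60)

```text
time_s: 20.55
eef_pos: [0.5062, -0.2207, 0.0539]
ee_rot: [0.001, 0.671, 0.741, -0.0]
contact_force: [-0.9, 0.7, -2.0]
finger_gap: 0.0556
```

```bash
python3 go.py .506 -.2205 .053 1.67
```

```text
t 20.55 pos [ 0.5062 -0.2207  0.0539] gap 0.0556 F [-0.9  0.7 -2. ]
off [ 0.3 -0.2  0.9] off after rot [ 0.3 -0.2  0.9] rot [ 0.03  0.09 -0.03] yaw 1.6695
```

Gripped. I lift, gently at first.

jog_arm([
  {"offset":[0,0,-3],"delta_rot":[0,0,0]},
  {"offset":[0,0,-6],"delta_rot":[0,0,0]},
  {"offset":[0,0,-10],"delta_rot":[0,0,0]},
  {"offset":[0,0,-15],"delta_rot":[0,0,0]},
  {"offset":[0,0,-15],"delta_rot":[0,0,0]},
  {"offset":[0,0,-15],"delta_rot":[0,0,0]},
  {"offset":[0,0,-12],"delta_rot":[0,0,0]},
  {"offset":[0,0,-8],"delta_rot":[0,0,0]},
  {"offset":[0,0,-4],"delta_rot":[0,0,0]},
  {"offset":[0,0,0],"delta_rot":[0,0,0]},
])

```text
time_s: 21.55
eef_pos: [0.5062, -0.2206, 0.15]
ee_rot: [0.002, 0.671, 0.741, -0.0]
contact_force: [0.2, -0.8, -4.3]
finger_gap: 0.0555
```

```bash
python3 go.py .510 .0 .15 1.67;python3 go.py .549 .1528 .15 1.67
```

```text
t 21.55 pos [ 0.5062 -0.2206  0.15  ] gap 0.0555 F [ 0.2 -0.8 -4.3]
off [219.1  25.5  -0.5] off after rot [219.1  25.6  -0. ] rot [ 0.12  0.14 -0.02] yaw 1.6696
t 21.55 pos [ 0.5062 -0.2206  0.15  ] gap 0.0555 F [ 0.2 -0.8 -4.3]
off [367.3  79.4  -0.8] off after rot [367.3  79.6  -0. ] rot [ 0.12  0.14 -0.02] yaw 1.6696
```

```bash
python3 - <<'E'
from h import *
m=cam('top');t=capture('top')[:,:,::-1]
cv2.imwrite('pics/top5.png',t)
c=t[200:262,212:276].max(2);k=(c<110).astype(np.uint8)
n,l,st,ce=cv2.connectedComponentsWithStats(k)
cs,_=cv2.findContours(k,cv2.RETR_EXTERNAL,cv2.CHAIN_APPROX_NONE)
for q in cs:
    if len(q)>60:
        e=cv2.fitEllipse(q);u,v=e[0][0]+212,e[0][1]+200;print(e,u,v,onz(m,u,v,.0135).round(4))
E
```

```text
((30.40032196044922, 30.794979095458984), (40.16805648803711, 40.497127532958984), 66.09054565429688) 242.40032196044922 230.79497909545898 [0.55   0.1543 0.0135]
```

jog_arm([
  {"offset":[8,1,0],"delta_rot":[0,0,0]},
  {"offset":[16,2,0],"delta_rot":[0,0,0]},
  {"offset":[24,3,0],"delta_rot":[0,0,0]},
  {"offset":[28,4,0],"delta_rot":[0,0,0]},
  {"offset":[28,4,0],"delta_rot":[0,0,0]},
  {"offset":[28,4,0],"delta_rot":[0,0,0]},
  {"offset":[28,4,0],"delta_rot":[0,0,0]},
  {"offset":[28,4,0],"delta_rot":[0,0,0]},
  {"offset":[24,4,0],"delta_rot":[0,0,0]},
  {"offset":[16,4,0],"delta_rot":[0,0,0]},
])

```text
time_s: 22.6
eef_pos: [0.5124, 0.0272, 0.1446]
ee_rot: [-0.003, 0.672, 0.741, -0.002]
contact_force: [0.4, -0.1, -3.2]
finger_gap: 0.0555
```

```bash
python3 go.py .549 .1528 .15 1.67
```

```text
t 22.6 pos [0.5124 0.0272 0.1446] gap 0.0555 F [ 0.4 -0.1 -3.2]
off [121.4  48.7  -5.5] off after rot [121.3  48.9  -5.4] rot [-0.4  -0.14 -0.07] yaw 1.6687
```

jog_arm([
  {"offset":[15,6,0],"delta_rot":[-0.4,0,0]},
  {"offset":[18,7,0],"delta_rot":[0,0,0]},
  {"offset":[18,7,0],"delta_rot":[0,0,0]},
  {"offset":[16,7,0],"delta_rot":[0,0,0]},
  {"offset":[14,6,0],"delta_rot":[0,0,0]},
  {"offset":[10,5,0],"delta_rot":[0,0,0]},
  {"offset":[6,3,0],"delta_rot":[0,0,0]},
  {"offset":[3,2,0],"delta_rot":[0,0,0]},
  {"offset":[0,0,0],"delta_rot":[0,0,0]},
  {"offset":[0,0,0],"delta_rot":[0,0,0]},
])

```text
time_s: 23.6
eef_pos: [0.5405, 0.1443, 0.1415]
ee_rot: [-0.004, 0.669, 0.743, -0.002]
contact_force: [-0.2, -0.5, -2.2]
finger_gap: 0.0554
```

```bash
python3 go.py .5495 .1535 .15 1.67
```

```text
t 23.6 pos [0.5405 0.1443 0.1415] gap 0.0554 F [-0.2 -0.5 -2.2]
off [ 8.2  9.8 -8.5] off after rot [ 8.2  9.8 -8.5] rot [-0.4  -0.19  0.27] yaw 1.6748
```

Correct and go down (contact expected at TCP z ≈ 0.065).

jog_arm([
  {"offset":[8,9.8,0],"delta_rot":[-0.4,-0.2,0.2]},
  {"offset":[0,0,0],"delta_rot":[0,0,0]},
  {"offset":[0,0,6],"delta_rot":[0,0,0]},
  {"offset":[0,0,8],"delta_rot":[0,0,0]},
  {"offset":[0,0,8],"delta_rot":[0,0,0]},
  {"offset":[0,0,8],"delta_rot":[0,0,0]},
  {"offset":[0,0,8],"delta_rot":[0,0,0]},
  {"offset":[0,0,6],"delta_rot":[0,0,0]},
  {"offset":[0,0,0],"delta_rot":[0,0,0]},
  {"offset":[0,0,0],"delta_rot":[0,0,0]},
])

```text
time_s: 24.6
eef_pos: [0.5496, 0.1524, 0.0924]
ee_rot: [-0.0, 0.672, 0.741, -0.001]
contact_force: [-0.3, -0.1, -2.4]
finger_gap: 0.0552
```

```bash
python3 go.py .5495 .1535 .065 1.67; python3 - <<'E'
from h import *
s=capture('side')[:,:,::-1]
cv2.imwrite('pics/z6.png',cv2.resize(s[230:380,230:380],None,fx=4,fy=4,interpolation=cv2.INTER_CUBIC))
m=cam('side');p=np.array(monitor.sense()['eef_pos'])
print(proj(m,[[p[0],p[1],p[2]-.054],[.5495,.1535,.011]]))
E
```

```text
t 24.6 pos [0.5496 0.1524 0.0924] gap 0.0552 F [-0.3 -0.1 -2.4]
off [ 1.2  0.1 27.4] off after rot [ 1.1  0.1 27.4] rot [-0.09  0.06 -0.06] yaw 1.6689
[[292.01824897 315.48354935]
 [291.85889276 328.75069164]]
```

View pics/z6.png

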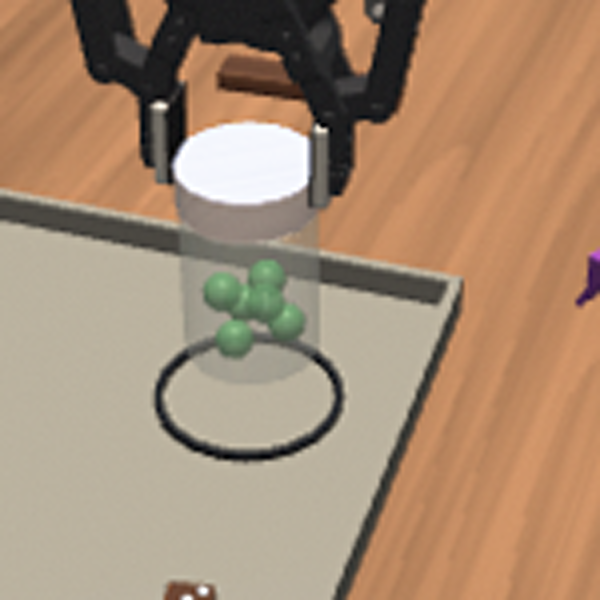

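The jar is upright and held by the lid. The ring centre is at (292.3,329.3), against a predicted (291.9,328.8). I lower the last 27 mm slowly.

jog_arm([
  {"offset":[1,0,4],"delta_rot":[0,0,0]},
  {"offset":[0,0,4],"delta_rot":[0,0,0]},
  {"offset":[0,0,4],"delta_rot":[0,0,0]},
  {"offset":[0,0,4],"delta_rot":[0,0,0]},
  {"offset":[0,0,4],"delta_rot":[0,0,0]},
  {"offset":[0,0,2],"delta_rot":[0,0,0]},
  {"offset":[0,0,1],"delta_rot":[0,0,0]},
  {"offset":[0,0,1],"delta_rot":[0,0,0]},
  {"offset":[0,0,0],"delta_rot":[0,0,0]},
  {"offset":[0,0,0],"delta_rot":[0,0,0]},
])

```text
time_s: 25.65
eef_pos: [0.5499, 0.1536, 0.0671]
ee_rot: [0.0, 0.672, 0.741, -0.0]
contact_force: [-0.5, -0.1, -3.5]
finger_gap: 0.0555
```

```bash
python3 go.py .5495 .1535 .065 1.67
```

```text
t 25.65 pos [0.5499 0.1536 0.0671] gap 0.0555 F [-0.5 -0.1 -3.5]
off [-0.  -0.5  2.1] off after rot [-0.  -0.5  2.1] rot [-0.    0.05 -0.06] yaw 1.669
```

jog_arm([
  {"offset":[0,-0.3,0.7],"delta_rot":[0,0,0]},
  {"offset":[0,0,0.7],"delta_rot":[0,0,0]},
  {"offset":[0,0,0.5],"delta_rot":[0,0,0]},
  {"offset":[0,0,0.5],"delta_rot":[0,0,0]},
  {"offset":[0,0,0],"delta_rot":[0,0,0]},
  {"offset":[0,0,0],"delta_rot":[0,0,0]},
  {"offset":[0,0,0],"delta_rot":[0,0,0]},
  {"offset":[0,0,0],"delta_rot":[0,0,0]},
  {"offset":[0,0,0],"delta_rot":[0,0,0]},
  {"offset":[0,0,0],"delta_rot":[0,0,0]},
])

```text
time_s: 26.65
eef_pos: [0.5499, 0.1536, 0.065]
ee_rot: [0.001, 0.672, 0.741, 0.0]
contact_force: [-1.6, 1.2, -2.2]
finger_gap: 0.0558
```

```bash
python3 go.py .5495 .1535 .065 1.67
```

```text
t 26.65 pos [0.5499 0.1536 0.065 ] gap 0.0558 F [-1.6  1.2 -2.2]
off [-0.1 -0.4 -0. ] off after rot [-0.1 -0.4 -0. ] rot [ 0.04  0.04 -0.06] yaw 1.669
```

One more mm, to firm contact.

jog_arm([
  {"offset":[0,0,0.5],"delta_rot":[0,0,0]},
  {"offset":[0,0,0.5],"delta_rot":[0,0,0]},
  {"offset":[0,0,0],"delta_rot":[0,0,0]},
  {"offset":[0,0,0],"delta_rot":[0,0,0]},
  {"offset":[0,0,0],"delta_rot":[0,0,0]},
  {"offset":[0,0,0],"delta_rot":[0,0,0]},
  {"offset":[0,0,0],"delta_rot":[0,0,0]},
  {"offset":[0,0,0],"delta_rot":[0,0,0]},
  {"offset":[0,0,0],"delta_rot":[0,0,0]},
  {"offset":[0,0,0],"delta_rot":[0,0,0]},
])

```text
time_s: 27.65
eef_pos: [0.55, 0.1537, 0.0649]
ee_rot: [0.001, 0.672, 0.741, 0.0]
contact_force: [-0.5, -0.1, -1.4]
finger_gap: 0.0557
```

```bash
python3 go.py .5495 .1535 .065 1.67
```

```text
t 27.65 pos [0.55   0.1537 0.0649] gap 0.0557 F [-0.5 -0.1 -1.4]
off [-0.1 -0.5 -0.1] off after rot [-0.1 -0.5 -0.1] rot [ 0.06  0.04 -0.06] yaw 1.669
```

z no longer yields to commands, so the jar is standing on the tray. I open the jaws and then rise.

jog_arm([
  {"offset":[0,0,0],"delta_rot":[0,0,0]},
  {"offset":[0,0,0],"delta_rot":[0,0,0]},
  {"offset":[0,0,0],"delta_rot":[0,0,0]},
  {"offset":[0,0,0],"delta_rot":[0,0,0]},
  {"offset":[0,0,0],"delta_rot":[0,0,0]},
  {"offset":[0,0,0],"delta_rot":[0,0,0]},
  {"offset":[0,0,0],"delta_rot":[0,0,0]},
  {"offset":[0,0,0],"delta_rot":[0,0,0]},
  {"offset":[0,0,0],"delta_rot":[0,0,0]},
  {"offset":[0,0,0],"delta_rot":[0,0,0]},
], jaw=0)

```text
time_s: 28.65
eef_pos: [0.5509, 0.1539, 0.0655]
ee_rot: [0.001, 0.672, 0.741, 0.001]
contact_force: [-0.1, 0.4, -1.4]
finger_gap: 0.0853
```

jog_arm([
  {"offset":[0,0,-5],"delta_rot":[0,0,0]},
  {"offset":[0,0,-10],"delta_rot":[0,0,0]},
  {"offset":[0,0,-20],"delta_rot":[0,0,0]},
  {"offset":[0,0,-20],"delta_rot":[0,0,0]},
  {"offset":[0,0,-25],"delta_rot":[0,0,0]},
  {"offset":[0,0,-25],"delta_rot":[0,0,0]},
  {"offset":[0,0,-25],"delta_rot":[0,0,0]},
  {"offset":[0,0,-10],"delta_rot":[0,0,0]},
  {"offset":[0,0,0],"delta_rot":[0,0,0]},
  {"offset":[0,0,0],"delta_rot":[0,0,0]},
])

```text
time_s: 29.65
eef_pos: [0.55, 0.1538, 0.2157]
ee_rot: [0.002, 0.672, 0.741, 0.002]
contact_force: [0.3, 0.2, -0.2]
finger_gap: 0.0855
```

```bash
python3 go.py .5495 .1535 .065 1.67; python3 - <<'E'
from h import *
s=capture('side')[:,:,::-1];cv2.imwrite('pics/side7.png',s)
cv2.imwrite('pics/z7.png',cv2.resize(s[130:390,180:430],None,fx=2.3,fy=2.3,interpolation=cv2.INTER_CUBIC))
mw=cam('wrist');w=capture('wrist')[:,:,::-1];cv2.imwrite('pics/w7.png',w)
hsv=cv2.cvtColor(w,cv2.COLOR_BGR2HSV);k=((hsv[:,:,1]<45)&(hsv[:,:,2]>150)).astype(np.uint8)
n,l,st,ce=cv2.connectedComponentsWithStats(k)
for i in range(1,n):
    if st[i,4]>1000:print(st[i],onz(mw,*ce[i],.101).round(4))
E
```

```text
t 29.65 pos [0.55   0.1538 0.2157] gap 0.0855 F [ 0.3  0.2 -0.2]
off [ -0.2  -1.4 150.7] off after rot [ -0.2  -0.5 150.7] rot [ 0.31  0.01 -0.06] yaw 1.669
[ 249    0  174  295 1752] [0.5149 0.1844 0.101 ]
[  257     0   279   288 53218] [0.5802 0.2177 0.101 ]
```

View pics/z7.png

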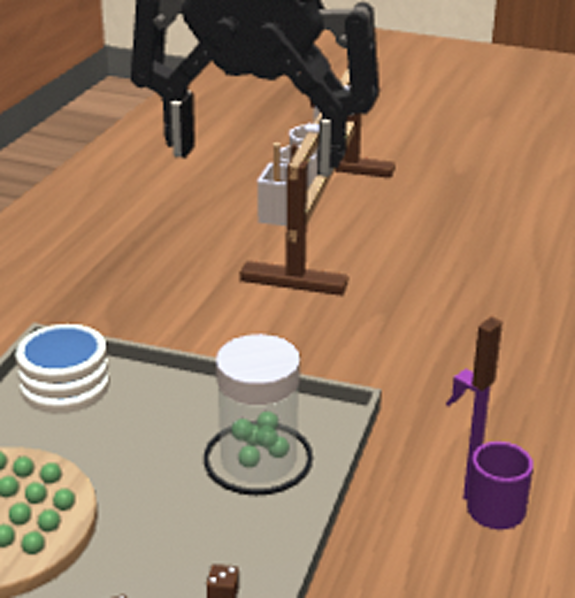

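The jar stands upright inside the ring. A last numeric check of the rail from the top camera, without viewing a picture.

```bash
python3 - <<'E'
from h import *
m=cam('top');t=capture('top')[:,:,::-1];cv2.imwrite('pics/top8.png',t)
a=cv2.imread('pics/top0.png')
for n,i in(('before',a),('after',t)):
    hsv=cv2.cvtColor(i,cv2.COLOR_BGR2HSV);k=((hsv[:,:,1]<40)&(hsv[:,:,2]>150)).astype(np.uint8)
    _,l,st,ce=cv2.connectedComponentsWithStats(k)
    for s,c in zip(st[1:],ce[1:]):
        if s[4]>15 and 380<c[0]<540 and 140<c[1]<230:print(n,s,c.round(1))
x=np.array([.9951,.0988,0]);h=np.array([.6283,-.2297,.128])
print('expected hook, cup top',proj(m,[h,h+.0315*x+[0,0,-.053]]))
E
```

```text
before [468 159  26  32 421] [480.7 174.2]
before [410 163  26  33 446] [423. 178.]
after [468 159  27  32 420] [481.  174.2]
after [440 161  23  23 283] [448.7 172. ]
after [410 163  26  33 463] [422.9 177.7]
after [455 181  10  10  85] [459.8 185.7]
expected hook, cup top [[460.27570109 186.06503479]
 [452.09399651 172.57453707]]
```

```bash
python3 -c "
from h import *
print(workorder.job_done(), monitor.sense()['time_s'])"
```

```text
the job is handed in; nothing more can be done
the job is handed in; nothing more can be done
```

I hung the cup on the upper bar between the two neighbours and stood the jar in the emptied round seat, then handed the job in at about 30 s of the 67 s allowed. The hand-in gave no verdict, so what follows rests on my own checks.

- **Cup:** in the last top picture its hook is within 0.6 px (about 1 mm) of the expected place on the bar. The cup is on the neighbours' side. I judged its tilt only by eye; in the side view it leaned slightly at most.
- **Neighbours:** both moved less than 0.5 px between the first and last top pictures.
- **Jar:** it stands upright inside the ring. The gripper was within about 1 mm of the measured seat centre at release, and the jar was already resting on the tray when I let go.
- **Dishes and dice:** no move went near them. They look undisturbed in the last side view, but I did not measure them.
- **Failed check:** an attempt to measure the jar lid's position from the wrist camera gave nothing usable, because the lid merged with the tray in the colour mask.

The gripper was open, well above the jar and clear of everything at hand-in.

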